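# Work the tight stopper out of the amber reagent bottle

## Task

The blue stopper of the amber bottle is stuck: take it by its tab and twist it back and forth while drawing it up slowly, first a good 30 degrees anticlockwise (seen from above), then clockwise to a good 30 degrees past where it began, and so on until it is out; the bottle stands loose in its holder, so do not drag it up along with the stopper. Then set the stopper down gently, upright, in the middle of the white dish. Leave the green bottle with the same kind of stopper alone.

Things in the scene. Friction and masses are not known exactly. Their poses are not given: they have to be found in the camera images.
- stopper: Blue stopper of the amber bottle, 50 g, 56 mm tall; origin: centre of its plug's underside, z up. Plug 28 mm dia x 18; flange 42 mm dia, 18 to 24 mm up, resting on the neck; flat grip tab, 24 to 56 mm up, 36 mm along x, 12 mm along y (pinch across y), on a diagonal of the bottle at first. Free once 17 mm up; 2 mm of sideways grip error does no harm.
- amber_bottle: Amber (orange-brown) glass, 62 mm square, 94 mm to neck top, 0.65 kg; origin: centre of underside. Loose upward in fixed grey holder (96 mm square, 34 tall) that stops turning; sinks back. Stopper seats with its origin 76 mm above this one. Sprung sleeve grips the plug with 10 N of dry friction: a straight pull lifts the bottle, but it slides while turned (0.15 N m) raised under 5 mm per 60 degrees.
- green_bottle: Bystander: the same bottle in green glass with the same blue stopper, in its own grey holder. Same size and origin. To be left alone.
- dish: Low round white ceramic dish fixed to the bench, 120 mm in diameter at the rim, 14 mm tall; flat inner floor about 90 mm across, 5 mm above its origin, which is the centre of its underside. The stopper is to stand in it on its plug.
Things that resemble listed ones, but are neither listed nor needed, are in the scene too. Of the things that look like the stopper, the largest one is meant.

How it is judged:
By the outcome, as a careful person would: the job done as asked, in the order asked, and still so for the second after the job is handed in, with the robot touching nothing.
It also fails if it takes over 51 s, if anything falls off the work surface, if the arm or the gripper's body presses on something with over 40 N, if the wrist force passes 120 N, or if a joint passes its speed limit or range.

## Robot

A 6-joint arm with a two-finger parallel gripper is mounted at the origin on the work surface. World frame = base frame: x ahead of the robot, y to its left, z up, the work surface at z = 0. Lengths are in m, angles in rad, forces in N, time in s.
With the tool pointing down it reaches from about 0.325 to 0.775 m from the base axis. Payload 5.5 kg.
Tool frame: the origin (TCP) lies between the finger pads; the fingertips stand 8 mm ahead of it and the grasp point (between the pads) lies 11 mm behind it (tcp_to_tips is the distance from the TCP to the fingertips, in m); z points along the fingers, y is the direction in which the jaws open and shut (so a half turn about z gives the same grasp; the last joint's range is limited). The gripper opens to 88 mm and grips with 3 to 60 N. Pads are 20 mm wide; open, the fingers measure 115 mm over their backs; the gripper's body (75 mm by 178 mm) begins 61 mm behind the grasp point.
Start: joints at [-0.057, 0.091, 1.231, -0, 1.82, -0.057], TCP at [0.6, -0, 0.231] pointing down, gripper open.
Joint ranges: [-2.87, 2.87], [-0.86, 2.18], [0.17, 2.46], [-1.51, 4.65], [0.06, 2.69], [-2.65, 2.65]. Speed limits (rad/s): [2.57, 2.57, 3.01, 3.14, 3.14, 3.14].

## Interface

Orientations are given as a unit quaternion [w, x, y, z].
In Python, from bench import * gives the robot as it stands. Calls block until the motion is done:
- move_to(position, orientation): joint-space move of the TCP to a pose.
- move_l(position, speed=0.15, orientation=None): straight line of the TCP; orientation=None keeps the orientation; speed is the mean speed in m/s.
- movej(angles): joint-space move.
- gripper_open() and close(): open the fingers fully, or close them until they stop; the grip force is fixed at half the most.
- hold(seconds).
- inverse_kinematics(position, orientation): joint angles nearest the present ones, or None.
- state(): the state.
- get_image(name): name is "scene" or "side" or "wrist"; returns a dict with "frame" (420x560x3 uint8, blue, green, red), "depth" (420x560 float32, m along the optical axis (not along the pixel's ray), 0 where there is no reading), "camera_matrix" (3x3 intrinsics, pixels), "view" (4x4, takes a point from world to camera coordinates). Camera axes: x right, y up, looking along -z (the intrinsics and any distortion apply to the point x, -y, -z); pixel columns grow to the right and rows downward; lengths in m; the calibration is good to about 2 mm. A picture is of the moment at which its call begins.
A pose or a line that the arm cannot do raises IKError and nothing moves.
- job_done(): hands the job in, once; it reports no verdict.
The state is a dict: "time": time; "joint_pos": joint angles; "dq": joint speeds; "joint_torque": joint torques, N m; "ee_pos": TCP position; "ee_rot": TCP orientation; "ft_force": force on the tool from outside, world axes, zero at the start; "moment": the same for the moment, N m; "finger_gap": finger opening in m.
Only numpy, scipy, OpenCV 4.12 (cv2) and the standard library are available. Lean on these libraries where they do the work, as an engineer would, in place of code of your own. Each camera call takes 0.05 s, during which the arm holds its last target. There are 200 camera calls.

## Working session

There is one attempt and no reset: what is moved stays moved. The work goes in short steps, each a Python script; the robot and the scene stay as the last script left them, time stands still between calls to the robot, and variables do not carry over. Pictures are saved under pics/ and viewed, about 8 in all and at most 12, crops included, and the job is handed in when it is done.

```bash
mkdir -p pics
cat > h.py <<'E'
from bench import *
import numpy as np, cv2
def snap(n,f):
    g=get_image(n); cv2.imwrite('pics/%s.png'%f,g['frame']); np.savez('pics/%s.npz'%f,**g); return g
def pts(g):
    """world xyz per pixel from depth"""
    K=np.array(g['camera_matrix']);d=g['depth'];v,u=np.mgrid[:d.shape[0],:d.shape[1]]
    c=np.stack([(u-K[0,2])/K[0,0]*d,-(v-K[1,2])/K[1,1]*d,-d,np.ones_like(d)],-1)
    return (c@np.linalg.inv(np.array(g['view'])).T)[...,:3]
def blue(g):
    h=cv2.cvtColor(g['frame'],cv2.COLOR_BGR2HSV)
    return cv2.inRange(h,(95,90,40),(130,255,255))
E
python3 - <<'E'
from h import *
for n in ('scene','side','wrist'):
    g=snap(n,n+'0'); P=pts(g)
    k,l,s,c=cv2.connectedComponentsWithStats(blue(g))
    print(n)
    for i in range(1,k):
        if s[i,4]>60:
            q=P[(l==i)&(g['depth']>0)]; print(s[i],c[i].round(),np.median(q,0).round(3),q.max(0).round(3),q.min(0).round(3)) if len(q) else print(s[i])
print(state())
a=[cv2.imread('pics/%s0.png'%n) for n in ('scene','side')]
E
```

```text
scene
[292 186  24  27 538] [304. 199.] [0.576 0.02  0.119] [0.592 0.041 0.14 ] [0.554 0.004 0.101]
[245 193  16  22 216] [253. 205.] [ 0.473 -0.001  0.022] [0.484 0.018 0.044] [ 0.456 -0.012  0.003]
[255 260  18  23 261] [263. 272.] [ 0.588 -0.086  0.022] [ 0.599 -0.07   0.044] [ 0.57  -0.099  0.003]
[ 349  272   89   86 3008] [392. 317.] [ 0.795 -0.005  0.026] [0.835 0.066 0.065] [ 0.736 -0.045  0.022]
[158 283  32  32 753] [173. 299.] [ 0.563 -0.238  0.115] [ 0.578 -0.207  0.141] [ 0.54  -0.256  0.073]
side
[ 515   53   45   52 1521] [542.  79.] [ 0.372 -1.32  -0.075] [ 0.431 -1.299 -0.069] [ 0.273 -1.589 -0.134]
[296 118  60   4 142] [322. 119.] [ 0.729 -0.439  0.006] [ 0.785 -0.388  0.01 ] [ 0.662 -0.507 -0.001]
[326 131  21  24 391] [336. 142.] [ 0.552 -0.23   0.118] [ 0.575 -0.214  0.139] [ 0.534 -0.247  0.098]
[ 145  164   68   43 1148] [179. 187.] [0.768 0.027 0.026] [0.834 0.065 0.075] [ 0.73  -0.046  0.022]
[233 190  24  27 528] [244. 203.] [0.564 0.029 0.118] [0.588 0.046 0.139] [0.548 0.006 0.1  ]
[270 195  15  21 192] [278. 207.] [ 0.578 -0.079  0.02 ] [ 0.606 -0.069  0
[... 743 characters left out ...]
.15, 'joint_pos': array([-5.66926712e-02,  9.17018776e-02,  1.23158770e+00,  8.09167296e-06,
        1.81980603e+00, -5.66791008e-02]), 'dq': array([ 6.06722894e-04, -1.33792539e-03, -4.00564364e-03,  1.08744982e-03,
        1.24568366e-03,  2.04822855e-05]), 'joint_torque': array([ 1.35033202e-03, -4.47044814e+01, -4.06907630e+01,  6.99103042e-02,
        2.74600578e-02, -1.16549641e-04]), 'ee_pos': array([5.99791518e-01, 1.71331346e-05, 2.29769241e-01]), 'ee_rot': array([-5.63236607e-04,  7.07110676e-01,  7.07102487e-01, -4.97488779e-04]), 'ft_force': array([ 0.0822221 , -0.08316408,  0.12901066]), 'moment': array([ 0.01513468, -0.0177893 ,  0.011962  ]), 'finger_gap': 0.08813580908679837}
```

View pics/scene0.png

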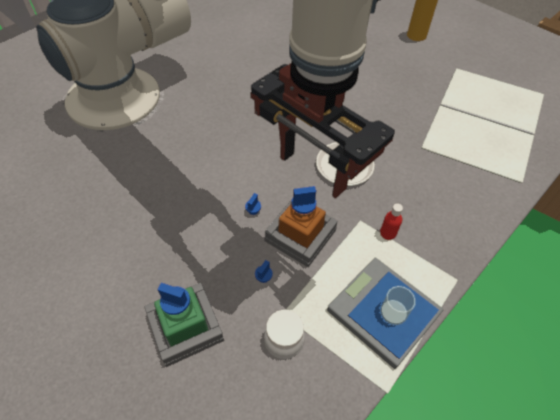

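View pics/side0.png

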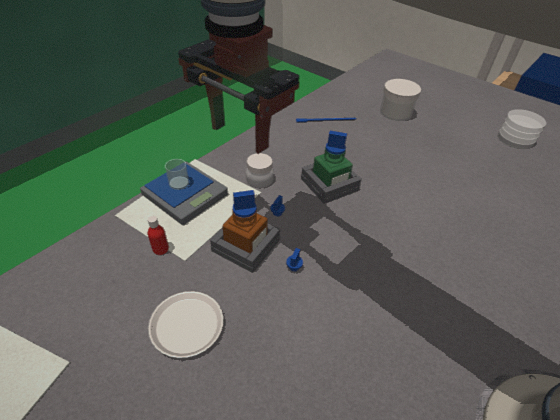

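Scene picture: candidates for the stopper are the amber bottle's (304,199), the green bottle's (173,299), and two small loose decoys at (253,205) and (263,272). I choose (304,199), on the amber bottle. The dish is at (345,163) in the scene view and (186,323) in the side view.

Run:
```python
from h import *
for n in ('scene','side','wrist'):
    g=dict(np.load('pics/%s0.npz'%n)); P=pts(g); b=blue(g)>0
    near=(np.hypot(P[...,0]-.57,P[...,1]-.025)<.06)&(g['depth']>0)
    for nm,m in (('tab',b&near&(P[...,2]>.108)),('top',b&near&(P[...,2]>.132)),('flange',b&near&(P[...,2]<.106)&(P[...,2]>.095))):
        q=P[m]
        if len(q)<5: continue
        (c,wh,a)=cv2.minAreaRect(q[:,:2].astype(np.float32)*1000)
        w,V=np.linalg.eigh(np.cov(q[:,:2].T)); print(n,nm,len(q),q[:,2].max().round(4),'ctr',np.round(c,1),np.round(wh,1),round(a,1),'pca',np.degrees(np.arctan2(V[1,1],V[0,1])).round(1))
    h=cv2.cvtColor(g['frame'],cv2.COLOR_BGR2HSV)
    m=(cv2.inRange(h,(0,0,120),(180,60,255))>0)&(g['depth']>0)&(P[...,2]>.003)&(P[...,2]<.025)
    k,l,s,c=cv2.connectedComponentsWithStats(m.astype(np.uint8))
    for i in range(1,k):
        if s[i,4]>500:
            q=P[l==i]; print(n,'white',c[i].round(),np.round(cv2.minEnclosingCircle(q[:,:2].astype(np.float32)),4) if 0 else cv2.minEnclosingCircle(q[:,:2].astype(np.float32)), np.median(q[:,2]))
    # amber + holder
    m=(cv2.inRange(h,(5,120,40),(18,255,255))>0)&near&(P[...,2]>.04); q=P[m]
    if len(q)>5: print('amber',cv2.minAreaRect(q[:,:2].astype(np.float32)*1000),np.percentile(q[:,2],[5,95]))
f=cv2.imread('pics/wrist0.png')[120:290,150:320]; s=cv2.imread('pics/scene0.png')[140:260,240:360]
cv2.imwrite('pics/c1.png',np.hstack([cv2.resize(f,(400,400),interpolation=2),cv2.resize(s,(400,400),interpolation=2)]))
```

```text
scene tab 355 0.1401 ctr [571.8  23.7] [35.5 14.2] 57.8 pca 53.9
scene top 164 0.1401 ctr [571.4  24.4] [34.9 13.1] 53.2 pca 54.7
scene flange 112 0.106 ctr [577.6  18.8] [38.6 25.2] 44.0 pca 52.3
scene white [486. 124.] ((0.6550052165985107, 0.555340051651001), 0.19167068600654602) 0.005507154820644233
scene white [115. 106.] ((-0.0011306070955470204, -0.0027351712342351675), 0.11198940873146057) 0.01327724187956525
scene white [373. 300.] ((0.7703130841255188, 0.01728023588657379), 0.09837193042039871) 0.022681403219442564
amber ((578.056396484375, 4.814453125), (91.81993103027344, 78.35928344726562), 39.3277473449707) [0.04567268 0.3880111 ]
side tab 344 0.4292 ctr [572.5  28.4] [46.1 20.9] 40.1 pca 53.3
side top 132 0.4292 ctr [573.1  28.9] [44.5 20.9] 40.1 pca 52.6
side flange 143 0.106 ctr [563.5  29.1] [40.5 28.1] 43.6 pca 50.5
side white [186. 324.] ((0.5192183256149292, 0.2136559784412384), 0.06021382287144661) 0.0059433282483240535
side white [ 24. 373.] ((0.6585837602615356, 0.4354286789894104), 0.08404649794101715) 0.004517854648565467
side white [502. 407.] ((0.08795493096113205, 0.006734795402735472), 0.028901003301143646) 0.012061934317713241
amber ((563.4083251953125, 19.054168701171875), (99.68515014648438, 85.57808685302734), 39.49501037597656) [0.04858656 0.38825361]
wrist tab 788 0.3357 ctr [575.5  19.8] [36.1 26.6] 54.4 pca 51.2
wrist top 710 0.3357 ctr [575.3  19.8] [36.1 26.5] 53.6 pca 49.5
wrist flange 954 0.106 ctr [569.5  24.1] [40.3 40.5] 45.6 pca 143.6
wrist white [197.  14.] ((0.5197761654853821, 0.18593494594097137), 0.05200723931193352) 0.006061168018060004
wrist white [396. 167.] ((0.7682831287384033, 0.008893492631614208), 0.09323528409004211) 0.02214255597642395
amber ((575.4144287109375, 28.22637176513672), (85.74652862548828, 75.3826904296875), 31.966276168823242) [0.06603528 0.32814685]
```

View pics/c1.png

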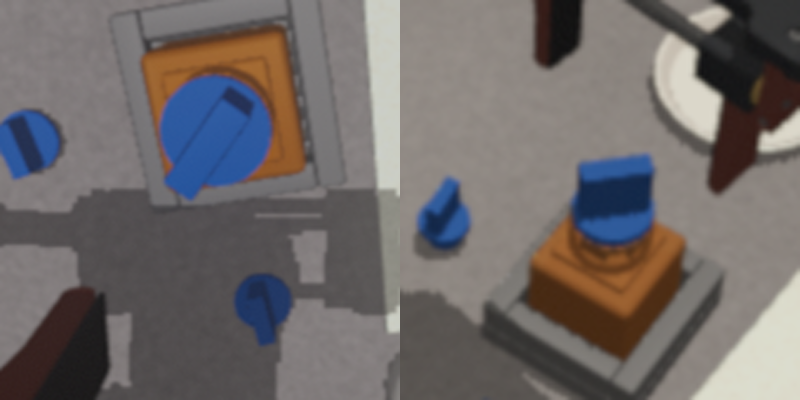

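View pics/wrist0.png

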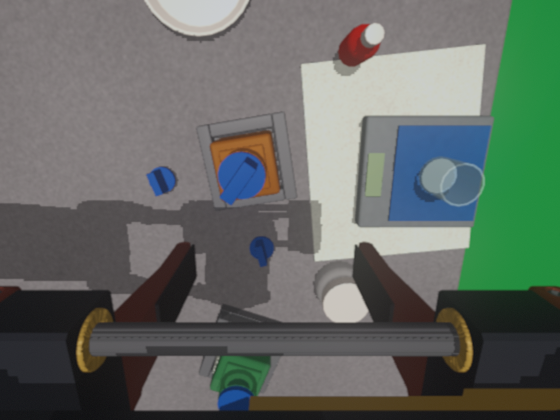

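Crop confirms the choice: the large blue stopper on the amber bottle has its tab along the bottle's diagonal (about 54° from x). The two decoys are clearly smaller. Stopper axis is about (0.571, 0.024) and the dish about (0.519, 0.214). Next: hover above it and take a close look.

```bash
cat >> h.py <<'E'
from scipy.spatial.transform import Rotation as R
def q(phi):
    """tool down, jaw axis y at phi degrees from world x"""
    x=R.from_euler('z',phi,degrees=True)*R.from_quat([.70710678,.70710678,0,0])
    a=x.as_quat(); return np.array([a[3],a[0],a[1],a[2]])
C=np.array([.571,.0243]); PHI=-36.
E
python3 - <<'E'
from h import *
move_to([*C,.185],q(PHI)); hold(.3)
s=state(); print(s['time'],s['ee_pos'],s['ee_rot'],s['joint_pos'].round(2))
for n in ('wrist','side','scene'):
    g=snap(n,n+'1'); P=pts(g); b=blue(g)>0
    near=(np.hypot(P[...,0]-.57,P[...,1]-.025)<.04)&(g['depth']>0)&b
    for nm,m in (('top',near&(P[...,2]>.128)&(P[...,2]<.15)),('flange',near&(P[...,2]<.11)&(P[...,2]>.098))):
        p=P[m]
        if len(p)>20: print(n,nm,len(p),np.percentile(p[:,2],[5,50,95]).round(4),[np.round(v,1) for v in cv2.minAreaRect(p[:,:2].astype(np.float32)*1000)])
cv2.imwrite('pics/c2.png',np.hstack([cv2.resize(cv2.imread('pics/wrist1.png'),(400,300)),cv2.resize(cv2.imread('pics/side1.png')[100:280,140:380],(400,300))]))
E
```

```text
1.1333 [0.57129656 0.02411847 0.1853736 ] [1.41061840e-04 8.90942085e-01 4.54116854e-01 2.52162403e-04] [-0.02  0.01  1.39 -0.    1.74  0.61]
wrist top 925 [0.1343 0.137  0.138 ] [array([569.5,  23.8]), array([36.3, 11.7]), np.float64(54.1)]
wrist flange 1395 [0.1039 0.1051 0.1063] [array([569.6,  24.6]), array([40.3, 41.7]), np.float64(53.1)]
side top 112 [0.1285 0.1344 0.1379] [array([569.4,  25.3]), array([33.2, 14. ]), np.float64(56.2)]
side flange 190 [0.1023 0.1052 0.1084] [array([564.2,  30.5]), array([39.7, 26.6]), np.float64(39.2)]
scene top 106 [0.1295 0.137  0.1392] [array([567.7,  18.2]), array([21.3, 11.8]), np.float64(55.5)]
scene flange 201 [0.1037 0.1059 0.1091] [array([577.7,  18.7]), array([38.7, 24.4]), np.float64(44.2)]
```

View pics/c2.png

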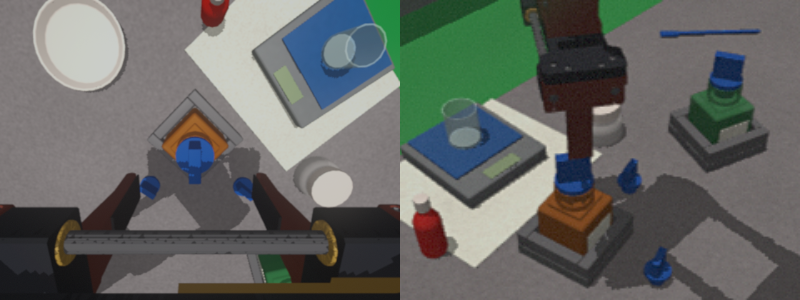

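The close view shows the stopper tab centred between the open fingers (wrist half, about (195,160)) and the path clear. Centre is (0.5698, 0.0243), tab top at 0.138, yaw 54°. Next: grasp and make the first anticlockwise twist.

```bash
sed -i 's/^C=.*/C=np.array([.5698,.0243]); PHI=-36.; Z0=.118/' h.py
python3 - <<'E'
from h import *
def rep(t):
    s=state(); e=s['ee_rot']; y=R.from_quat([e[1],e[2],e[3],e[0]]).as_matrix()[:,1]
    print(t,round(s['time'],2),s['ee_pos'].round(4),'yaw',np.degrees(np.arctan2(y[1],y[0])).round(1),'F',s['ft_force'].round(1),'Mz',s['moment'].round(2),'gap',round(s['finger_gap'],4))
move_l([*C,Z0],speed=.06,orientation=q(PHI)); rep('down')
close(); hold(.3); rep('closed')
d=0.;a=0.
for k in range(4):   # +38 deg, 0.5 mm per 9.5 deg
    a+=9.5; d+=.0005
    move_l([*C,Z0+d],speed=.0013,orientation=q(PHI+a)); rep(a)
hold(.2); rep('end')
for n in ('side','scene'):
    g=snap(n,n+'2'); P=pts(g); h=cv2.cvtColor(g['frame'],cv2.COLOR_BGR2HSV)
    m=(cv2.inRange(h,(5,120,40),(18,255,255))>0)&(np.hypot(P[...,0]-.57,P[...,1]-.025)<.05)&(P[...,2]>.04)&(P[...,2]<.12)&(g['depth']>0)
    g0=dict(np.load('pics/%s1.npz'%n)); P0=pts(g0); h0=cv2.cvtColor(g0['frame'],cv2.COLOR_BGR2HSV)
    m0=(cv2.inRange(h0,(5,120,40),(18,255,255))>0)&(np.hypot(P0[...,0]-.57,P0[...,1]-.025)<.05)&(P0[...,2]>.04)&(P0[...,2]<.12)&(g0['depth']>0)
    mm=m&m0; print(n,'amber dz',np.median((P-P0)[mm],0),np.mean(np.where(m)[0])-np.mean(np.where(m0)[0]))
E
```

```text
down 2.55 [0.5701 0.0243 0.1186] yaw -36.0 F [ 0.1 -0.6 -0.1] Mz [-0.02  0.06  0.03] gap 0.0874
closed 4.0 [0.5698 0.0243 0.118 ] yaw -36.0 F [-0.  -0.1  0.7] Mz [ 0.02  0.17 -0.11] gap 0.012
9.5 4.32 [0.5697 0.0243 0.1182] yaw -26.7 F [ 0.1 -0.4 -1.6] Mz [0.02 0.07 0.17] gap 0.0119
19.0 4.63 [0.5696 0.0243 0.1186] yaw -17.3 F [ 0.5 -0.8 -2. ] Mz [0.01 0.04 0.13] gap 0.0119
28.5 4.95 [0.5697 0.0243 0.1191] yaw -7.8 F [-0.5  0.5 -3.5] Mz [-0.04  0.03  0.16] gap 0.0119
38.0 5.27 [0.5697 0.0243 0.1197] yaw 1.7 F [ 0.8 -0.2 -3.4] Mz [-0.08 -0.09  0.09] gap 0.0118
end 5.47 [0.5697 0.0243 0.1198] yaw 1.8 F [ 0.1 -0.5 -4.6] Mz [-0.03  0.02 -0.  ] gap 0.0118
side amber dz [-4.73796322e-06  4.60262796e-06  7.28091237e-06] -0.264559880645578
scene amber dz [ 1.47069511e-05 -2.00223672e-05  3.77356613e-05] -0.21607522449326666
```

The stopper slid (force about -3.5 N, below the bottle's weight) and the bottle has not moved. Continuing with the swings.

Run:
```python
from h import *
def rep(t):
    s=state(); e=s['ee_rot']; y=R.from_quat([e[1],e[2],e[3],e[0]]).as_matrix()[:,1]
    print(t,round(s['time'],2),s['ee_pos'].round(4),'yaw',np.degrees(np.arctan2(y[1],y[0])).round(1),'F',s['ft_force'].round(1),'M',s['moment'].round(2),'gap',round(s['finger_gap'],4))
a=38.;d=.002
for sw in range(5):
    sg=-1 if sw%2==0 else 1
    for k in range(8):
        a+=sg*9.5; d+=.0005
        move_l([*C,Z0+d],speed=.0014,orientation=q(PHI+a))
        if k in(3,7): rep((sw,a,d))
hold(.2); rep('end')
g=snap('side','side3'); snap('scene','scene3')
cv2.imwrite('pics/c3.png',np.hstack([cv2.resize(cv2.imread('pics/%s3.png'%n)[y:y+150,x:x+150],(400,400)) for n,y,x in(('side',140,170),('scene',130,230))]))
```

```text
(0, 0.0, 0.004) 6.83 [0.5699 0.0243 0.1222] yaw -35.7 F [ 0.5 -0.5 -2.1] M [ 0.02  0.04 -0.15] gap 0.0119
(0, -38.0, 0.006000000000000002) 8.1 [0.5698 0.0243 0.124 ] yaw -73.7 F [-0.4  0.4 -2.8] M [ 0.04  0.11 -0.18] gap 0.012
(1, 0.0, 0.008000000000000004) 9.37 [0.5698 0.0243 0.126 ] yaw -36.3 F [ 0.4 -0.1 -2.9] M [-0.03  0.04  0.12] gap 0.0115
(1, 38.0, 0.010000000000000005) 10.63 [0.5699 0.0243 0.128 ] yaw 1.7 F [-0.3 -0.4 -1.9] M [ 0.01 -0.03  0.07] gap 0.0118
(2, 0.0, 0.012000000000000007) 11.9 [0.5698 0.0244 0.13  ] yaw -35.7 F [-0.4  0.6 -2.5] M [ 0.03  0.02 -0.05] gap 0.012
(2, -38.0, 0.014000000000000009) 13.17 [0.5699 0.0242 0.132 ] yaw -73.6 F [ 0.4 -0.8 -2.8] M [ 0.04  0.02 -0.07] gap 0.012
(3, 0.0, 0.01600000000000001) 14.43 [0.5699 0.0242 0.1341] yaw -36.3 F [ 0.7 -1.  -2.3] M [-0.1  -0.    0.01] gap 0.0119
(3, 38.0, 0.018000000000000013) 15.7 [0.5698 0.0243 0.136 ] yaw 1.6 F [-0.1 -0.1  0.3] M [-0.03  0.01  0.04] gap 0.0122
(4, 0.0, 0.020000000000000014) 16.97 [0.5698 0.0243 0.138 ] yaw -35.7 F [ 0.2  0.4 -1.1] M [-0.02  0.08  0.03] gap 0.0117
(4, -38.0, 0.022000000000000016) 18.23 [0.5698 0.0243 0.14  ] yaw -73.6 F [ 1.   0.2 -0.6] M [0.07 0.1  0.  ] gap 0.0121
end 18.43 [0.5698 0.0243 0.1399] yaw -73.8 F [ 0.6 -0.2 -0.5] M [0.07 0.08 0.03] gap 0.0117
```

View pics/c3.png

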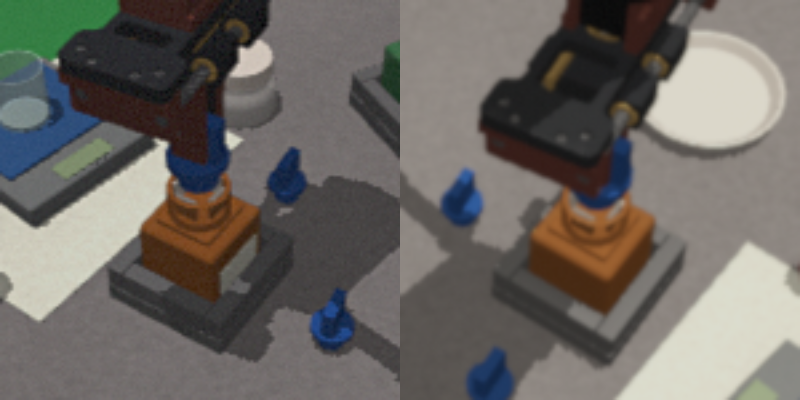

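The moments have dropped to zero, so the stopper is free. The bottle sits in its holder with the stopper held above the neck (side half about (198,160)). Next: lift, measure the dish again, carry over.

Run:
```python
from h import *
move_l([*C,.20],speed=.06); 
for n in ('scene','side'):
    g=snap(n,n+'4'); P=pts(g); h=cv2.cvtColor(g['frame'],cv2.COLOR_BGR2HSV)
    m=(cv2.inRange(h,(0,0,120),(180,70,255))>0)&(g['depth']>0)&(P[...,2]>.0035)&(P[...,2]<.02)&(np.hypot(P[...,0]-.519,P[...,1]-.214)<.09)
    p=P[m]; r=p[p[:,2]>.011]
    print(n,len(p),cv2.minEnclosingCircle(p[:,:2].astype(np.float32)),cv2.fitEllipse(r[:,:2].astype(np.float32)), 'floor',np.median(P[m&(np.hypot(P[...,0]-.519,P[...,1]-.214)<.03)][:,2]))
D=[.519,.2135]
move_l([*D,.17],speed=.12,orientation=q(-36)); hold(.2)
s=state(); print(s['time'],s['ee_pos'],s['ft_force'].round(2),s['finger_gap'])
for n in('side','scene'):
    g=snap(n,n+'5'); P=pts(g); b=(blue(g)>0)&(np.hypot(P[...,0]-D[0],P[...,1]-D[1])<.05)&(g['depth']>0)&(P[...,2]>.1)&(P[...,2]<.25)
    p=P[b]; print(n,len(p),np.percentile(p[:,2],[1,50,99]).round(4))
cv2.imwrite('pics/c5.png',np.hstack([cv2.resize(cv2.imread('pics/%s5.png'%n)[y:y+200,x:x+200],(400,400)) for n,y,x in(('side',200,100),('scene',40,250))]))
```

```text
scene 1906 ((0.5193309187889099, 0.2150396704673767), 0.08876383304595947) ((0.5219321846961975, 0.21413058042526245), (0.11182823777198792, 0.11338063329458237), 39.58650588989258) floor 0.006093371070679754
side 3757 ((0.5198168158531189, 0.21280841529369354), 0.060131438076496124) ((0.5191670060157776, 0.2137468457221985), (0.11266274750232697, 0.11355672031641006), 50.95995330810547) floor 0.005358698051640409
21.7833 [0.51916608 0.21312505 0.17005615] [-0.26 -0.74 -0.01] 0.011941554846662605
side 143 [0.1353 0.1551 0.1586]
scene 282 [0.1386 0.1581 0.1912]
```

View pics/c5.png

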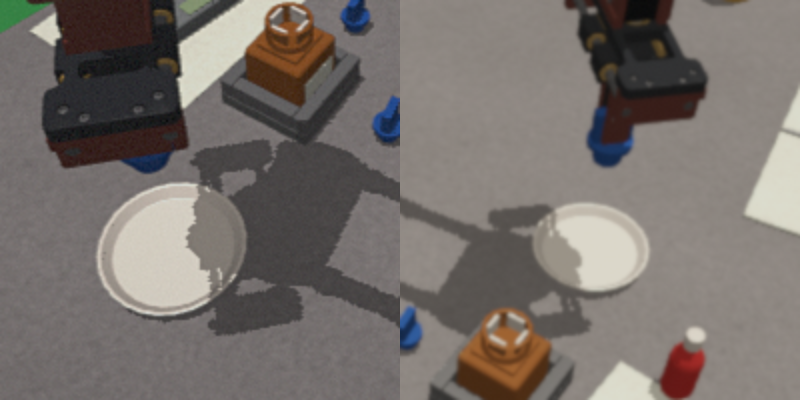

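The stopper is upright in the gripper over the dish, and the bottle is open and seated in its holder. Plug underside is about 36 mm below the TCP. Lowering slowly until contact shows in the force.

Run:
```python
from h import *
D=[.520,.2138]
move_l([*D,.048],speed=.06,orientation=q(-36)); hold(.3)
f0=np.mean([(hold(.02),state()['ft_force'][2])[1] for _ in range(5)]); z=.048
while z>.038:
    z-=.0005; move_l([*D,z],speed=.01); f=np.mean([(hold(.02),state()['ft_force'][2])[1] for _ in range(3)])
    if f-f0>2.5: break
s=state(); print('contact',z,f0,f,s['time'],s['ee_pos'])
gripper_open(); hold(.2)
move_l([*D,.16],speed=.08); hold(.3)
move_l([.45,.0,.25],speed=.2); hold(.2)
s=state(); print(s['time'],s['ee_pos'])
for n in('side','scene'):
    g=snap(n,n+'6'); P=pts(g); b=(blue(g)>0)&(np.hypot(P[...,0]-D[0],P[...,1]-D[1])<.05)&(g['depth']>0)&(P[...,2]<.1)
    p=P[b]; t=p[p[:,2]>.055]; print(n,len(p),np.percentile(p[:,2],[1,50,99]).round(4),cv2.minAreaRect(t[:,:2].astype(np.float32)*1000))
cv2.imwrite('pics/c6.png',np.hstack([cv2.resize(cv2.imread('pics/side6.png'),(400,300)),cv2.resize(cv2.imread('pics/scene6.png'),(400,300))]))
```

```text
contact 0.041499999999999995 -0.5227363239569395 3.902970162523489 28.35 [0.52002595 0.21380015 0.04198692]
33.275 [0.45002469 0.00057801 0.24949683]
side 627 [0.0107 0.0414 0.063 ] ((519.0403442382812, 213.98233032226562), (35.23503875732422, 12.8640775680542), 54.17997360229492)
scene 377 [0.0118 0.0395 0.0637] ((521.4397583007812, 212.61285400390625), (34.33192443847656, 11.640729904174805), 54.50455856323242)
```

View pics/c6.png

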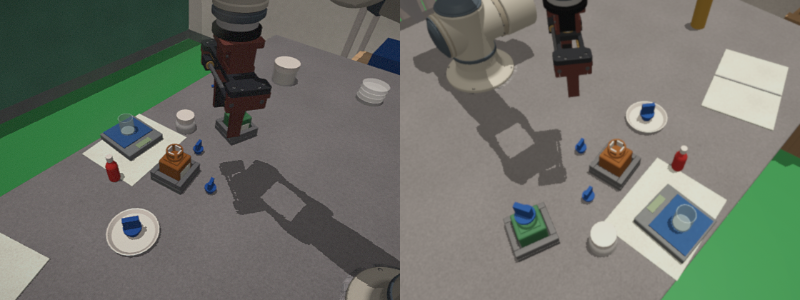

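The stopper stands upright in the middle of the dish (side half (130,228), scene half (648,112)). The amber bottle is seated in its holder, and the green bottle and everything else are untouched.

```bash
python3 -c "
from bench import *
job_done()"
```

```text
the job is handed in; nothing more can be done
```

The blue stopper is out of the amber bottle and standing upright in the middle of the white dish, and the job is handed in.

- **Twisting it out:** I gripped the tab and turned the stopper 38° anticlockwise, then back and forth between 38° either side of where it began, rising about 3 mm per 60°. The twisting moment dropped to zero at about 18 mm up.
- **Bottle:** The upward pull at the readings I took stayed under about 5 N. The cameras showed no bottle movement after the first twist, and it was seated in its holder at the end.
- **Setting it down:** I lowered the stopper in half-millimetre steps until about 4 N of contact, then let go and backed away.
- **Last checks:** Two views put the tab within about 2 mm of the dish centre, with its top at 63 mm against the expected 61 mm, which is within calibration. The green bottle was untouched, the robot was clear of everything, and the robot's clock read about 33 s. No check failed or disagreed.

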